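Refit the weighing tray on the bakery's bench scale

TASK

Lift the weighing tray by its handle onto the bench scale, square with it, and work it along over the locating pin hidden beneath it until it drops on. Then press it down against the spring as far as it goes and finish while still holding it pressed down, so that I can lock the catch; leave everything else on the bench where it is.

Things in the scene. Friction and masses are not known exactly. Their poses are not given: they have to be found in the camera images.
- tray: The scale's loose weighing tray: shallow white enamel tray 150 mm (its x) by 200 mm (y), floor 18 mm, rim 28 mm above the origin, on a block 80 (x) by 90 (y) mm, 14 mm high. Origin: mouth of the round blind socket (diameter 18, depth 14 mm) in the middle of the block's underside; z up. Same after a half turn about z. 0.35 to 0.57 kg.
- tray_handle (a point): Centre of the tray's handle bar, 66 mm above the tray's origin: a level wooden bar along the tray's y, 14 mm wide, 16 mm high, 108 mm long, on a post at each end (posts 92 mm apart inside); open below it down to the tray's floor.
- scale: Fixed grey bench scale: housing 220 mm (its x) by 260 mm (y), 48 mm high, black display and white keys along its -x edge. Origin: centre of its underside, on the bench; z up. Above it stands the sprung carrier with the locating pin, over which the tray's socket goes.
- seat_line (a point): Point 66 mm above the scale's origin, level with the top of the carrier's round seat (60 mm wide) when up. The seat, with the pin in its middle, was set by hand: it stands off this point by up to 12 mm either way along the scale's y, 0 along x, and cannot shift. Pin: 14 mm thick, straight for 8 mm, then tapering to a 5 mm tip 16 mm above the seat.
- carrier (a joint): How far the carrier (seat and pin together) is pressed straight down, m: 0 up, 0.010 at its stop. Sprung: starts to move at about 8 N in all (more than the tray's weight), reaches the stop at about 18 N, springs back when let go. With the tray seated, its underside rests on the seat.
- loaf_a: Bystander: sandwich loaf lying behind, 108 x 208 x 116 mm; origin: centre of its underside
- loaf_b: Bystander: second sandwich loaf, same size; origin: centre of its underside
- tin: Bystander: empty dark loaf tin, 110 x 210 x 90 mm; origin: centre of its underside
- lid: Bystander: round aluminium jar lid, 84 mm across, with a small black knob, 40 mm high in all; not part of the scale; origin: centre of its underside
- shaker: Bystander: round metal dusting shaker, 58 mm across, 110 mm high; origin: centre of its underside
- mug: Bystander: white ceramic cup, 76 mm across, 90 mm high; origin: centre of its underside
- scraper: Bystander: flat dough scraper with wooden grip, 100 x 130 mm, 22 mm high; origin: centre of its underside
Mind the look-alikes: they are no part of the job. What is shaped like the tray but red or turquoise is not meant.

How it is judged:
By the outcome, as a careful person would: the job done as asked, in the order asked, and still so for the second after the job is handed in, while the arm keeps its last pose, push and grip.
It also fails if it takes over 45 s, if anything falls off the work surface, if the arm or the gripper's body presses on something with over 40 N, if the wrist force passes 120 N, or if a joint passes its speed limit or range.

ROBOT

A 6-joint arm with a two-finger parallel gripper is mounted at the origin on the work surface. World frame = base frame: x ahead of the robot, y to its left, z up, the work surface at z = 0. Lengths are in m, angles in rad, forces in N, time in s.
With the tool pointing down it reaches from about 0.375 to 0.925 m from the base axis. Payload 5.7 kg.
Tool frame: the origin (TCP) lies where the fingers leave the gripper's body, on its centre line; the fingertips stand 73 mm ahead of it and the grasp point (between the pads) lies 54 mm ahead of it; z points along the fingers, y is the direction in which the jaws open and shut (so a half turn about z gives the same grasp; the last joint's range is limited). The gripper opens to 85 mm and grips with 20 to 120 N. Pads are 22 mm wide; open, the fingers measure 114 mm over their backs; the gripper's body (76 mm by 85 mm) begins 54 mm behind the grasp point. The pads swing forward as they close: fully open they stand 13 mm farther back than shut.
Start: joints at [1.201, 0.359, 1.51, -0, 1.272, -0.115], TCP at [0.151, 0.581, 0.304] pointing down, gripper open.
Joint ranges: [-2.97, 2.97], [-1.01, 2.36], [0.21, 2.38], [-0.96, 4.11], [0.2, 2.71], [-2.98, 2.98]. Speed limits (rad/s): [2.39, 2.39, 3.14, 3.14, 3.14, 3.14].

INTERFACE

Orientations are given as [roll, pitch, yaw] about the fixed x, y, z axes, in that order (R = Rz(yaw) Ry(pitch) Rx(roll)).
In Python, from station import bot gives the robot as it stands.
- The arm moves only by the tool servo_tool, never from a script. Its argument "plan" is a list of rows, each an object with "slide": the shift along the tool's x, y, z in m, a list of three; "roll": the turn about the tool's z in rad; "jaw": the gripper command: -1 is shut, 1 is fully open, values between are in proportion. A call has 1 to 12 rows; each row shifts and turns the commanded pose from where the row before left it, along the tool's axes as they then stand; what a row does not reach is not made up. A row lasts 1/8 s, in which the tool goes at most 62.5 mm and 10.7 degrees, less where a joint would pass 70% of its speed; a pose out of reach is approached as far as the arm can. A call is refused whole if a number of a shift passes 0.0625 or a number of a turn 0.188, either way. A call with a gripper value outside its range is refused whole. The fingers move at their own pace and stop on an object; "grip_force" is the grip in N (left out, the last holds). Time passes only in rows, so rows that do not move let the fingers close. It gives the time, the measured TCP pose, the force and the opening at its end, in the units of the state.
- bot.state(): the state, without advancing time (a new reading comes with each control period).
- bot.grab_frame(name): name is "side" or "top" or "wrist"; returns a dict with "pixels" (480x640x3 uint8, blue, green, red), "z_map" (480x640 float32, m along the optical axis (not along the pixel's ray), 0 where there is no reading), "fx", "fy", "cx", "cy" (pixels), "D" ([k1, k2, p1, p2, k3] as OpenCV has them; the pictures are not rectified), "extrinsics" (4x4, takes a point from camera to world coordinates). Camera axes: x right, y down, z forward; pixel columns grow to the right and rows downward; lengths in m; the calibration is good to about 2 mm. A picture is of the moment at which its call begins.
- bot.close_job(): hands the job in, once; it reports no verdict.
The state is a dict: "clock": time; "q": joint angles; "qvel": joint speeds; "joint_efforts": joint torques, N m; "tcp_pos": TCP position; "tool_rot": TCP orientation; "ft_force": force on the tool from outside, world axes, zero at the start; "ft_torque": the same for the moment, N m; "finger_gap": opening from 0.0 (shut) to 1.0 (fully open).
Only numpy, scipy, OpenCV 4.12 (cv2) and the standard library are available. Lean on these libraries where they do the work, as an engineer would, in place of code of your own. Each camera call takes 0.05 s, during which the arm holds its last target. There are 200 camera calls.

## Working session

There is one attempt and no reset: what is moved stays moved. The work goes in short steps, Python scripts to look and compute and a tool call to move; the robot and the scene stay as the last step left them, time stands still between calls to the robot, and variables do not carry over. Pictures are saved under pics/ and viewed, about 8 in all and at most 12, crops included, and the job is handed in when it is done.

Besides the shell and the picture viewer there is one more tool, called after "Request:" as name([rows], argument=value, ...), one row to a line, values as JSON. servo_tool: Moves the arm, as the interface text tells. Its arguments: {"type":"object","properties":{"plan":{"type":"array"},"grip_force":{"type":"number"}},"required":["plan"]}

```bash
ls; mkdir -p pics; cat > h.py <<'E'
import numpy as np, cv2
from station import bot
def grab(n):
    f=bot.grab_frame(n); np.savez('%s.npz'%n,**{k:np.array(v) for k,v in f.items()}); return f
def load(n): return dict(np.load('%s.npz'%n))
def world(f):
    "world xyz of each pixel (NaN where none)"
    K=np.array([[f['fx'],0,f['cx']],[0,f['fy'],f['cy']],[0,0,1]],float)
    v,u=np.mgrid[:480,:640].astype(np.float64)
    p=cv2.undistortPoints(np.stack([u,v],-1).reshape(-1,1,2),K,np.array(f['D'],float)).reshape(480,640,2)
    z=np.where(f['z_map']>0,f['z_map'],np.nan)
    c=np.dstack([p[...,0]*z,p[...,1]*z,z]); T=f['extrinsics']
    return c@T[:3,:3].T+T[:3,3]
E
python3 - <<'E'
from h import *
for n in('top','side'):
    f=grab(n); cv2.imwrite('pics/%s0.png'%n,f['pixels']); print(n,f['extrinsics'].round(3).tolist(),f['fx'])
print(bot.state())
E
```

```text
pics
top [[0.103, -0.971, 0.214, 0.239], [-0.995, -0.101, 0.021, -0.012], [0.001, -0.215, -0.977, 1.378], [0.0, 0.0, 0.0, 1.0]] 525.3281583769866
side [[0.766, -0.379, 0.519, -0.155], [-0.643, -0.438, 0.628, -0.803], [-0.011, -0.815, -0.58, 0.824], [0.0, 0.0, 0.0, 1.0]] 477.45114077640585
{'clock': 0.1, 'q': array([ 1.20089855e+00,  3.59423687e-01,  1.51132652e+00,  1.62981498e-05,
        1.27251121e+00, -1.15101172e-01]), 'qvel': array([ 0.00012518, -0.00205104, -0.00211938, -0.00072525, -0.00101694,
        0.00265692]), 'joint_efforts': array([ 1.24263133e-03, -5.28659749e+01, -2.79349816e+01,  1.09229459e-04,
        4.93524451e-03,  2.12870634e-05]), 'tcp_pos': array([0.15105244, 0.58016296, 0.3031422 ]), 'tool_rot': array([-3.13993672e+00, -2.07119606e-04,  2.88679108e+00]), 'ft_force': array([-0.32578867,  0.14596616, -0.15647659]), 'ft_torque': array([ 0.03773101, -0.01726427, -0.04081969]), 'finger_gap': 0.9985018405714559}
```

View pics/top0.png

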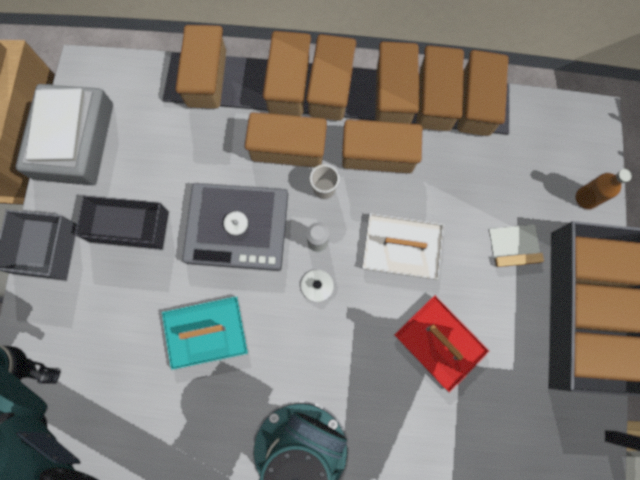

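View pics/side0.png

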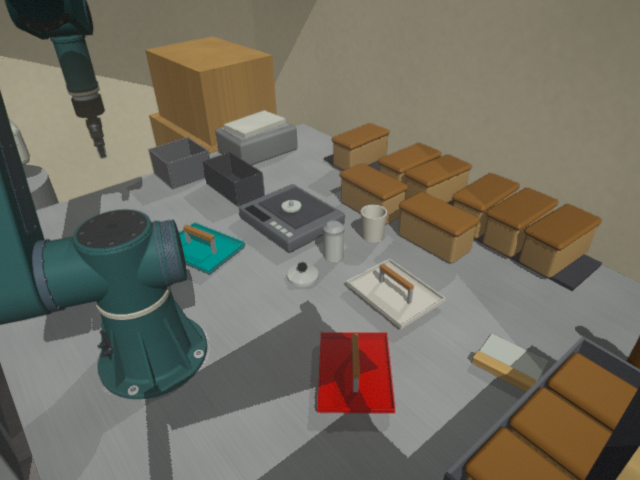

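Top view: the white tray is at (403,245), with a red look-alike at (441,343) and a turquoise one at (203,332). Only the white one fits. The grey scale with black display and white keys is at (235,226), its seat disc at (235,223). The lid at (317,285) and the grey box at (65,130) are not part of the job.

```bash
python3 - <<'E'
from h import *
f=load('top'); W=world(f); im=f['pixels']
def rect(m,name):
    p=W[m][:,:2]; p=p[~np.isnan(p).any(1)]
    r=cv2.minAreaRect(p.astype(np.float32)); print(name,len(p),np.array(r[0]).round(4),np.array(r[1]).round(4),round(r[2],2),'z',np.nanmedian(W[m][:,2]).round(4))
def box(u0,u1,v0,v1):
    m=np.zeros((480,640),bool); m[v0:v1,u0:u1]=1; return m
Z=W[...,2]
hsv=cv2.cvtColor(im,cv2.COLOR_BGR2HSV)
rect(box(375,435,225,260)&(Z>.055),'handle')
rect(box(350,455,205,290)&(Z>.01)&(Z<.045),'tray')
rect(box(350,455,205,290)&(Z>.023)&(Z<.045),'rim')
rect(box(170,300,170,280)&(Z>.035)&(Z<.055),'scale')
rect(box(215,255,205,245)&(Z>.058)&(Z<.070),'seat')
rect(box(215,255,205,245)&(Z>.072),'pin')
for n,(u,v) in dict(mug=(323,180),shaker=(317,237),lid=(317,285)).items(): print(n,W[v,u].round(3))
c=np.vstack([W[205:245,215:255,2]]); print((c[::4,::3]*1000).round(0))
a=cv2.resize(im[195:300,340:470],None,fx=4,fy=4); b=cv2.resize(im[175:280,175:300],None,fx=3,fy=3)
cv2.imwrite('pics/crop.png',np.hstack([a[:315,:400*1],b[:, :375]]) if 0 else cv2.resize(im[170:310,170:460],None,fx=2.7,fy=2.7,interpolation=2))
E
```

```text
handle 271 [ 0.5431 -0.2151] [0.1091 0.0156] 87.68 z 0.0716
tray 3869 [ 0.543  -0.2146] [0.2001 0.1518] 87.61 z 0.017
rim 373 [ 0.5426 -0.2145] [0.2    0.1511] 87.58 z 0.0261
scale 7217 [0.55   0.2318] [0.2204 0.2612] 1.14 z 0.0485
seat 387 [0.5396 0.221 ] [0.0882 0.0996] 82.03 z 0.0645
pin 22 [0.5492 0.2268] [0.0128 0.0106] 5.78 z 0.0773
mug [0.71  0.015 0.005]
shaker [0.525 0.013 0.109]
lid [0.416 0.001 0.036]
[[51. 49. 46. 55. 48. 52. 48. 50. 50. 51. 53. 54. 50. 50.]
 [47. 49. 55. 48. 50. 52. 47. 52. 53. 46. 50. 52. 47. 54.]
 [53. 49. 52. 50. 50. 48. 64. 65. 60. 48. 46. 53. 52. 44.]
 [50. 55. 50. 51. 62. 64. 68. 65. 67. 65. 66. 49. 54. 53.]
 [50. 53. 47. 61. 62. 65. 77. 78. 63. 67. 65. 50. 54. 51.]
 [53. 50. 55. 68. 67. 61. 63. 65. 64. 61. 67. 51. 54. 51.]
 [56. 55. 49. 48. 66. 62. 61. 68. 64. 68. 61. 52. 47. 50.]
 [50. 50. 53. 49. 50. 68. 66. 64. 65. 50. 53. 55. 54. 50.]
 [53. 48. 56. 56. 48. 51. 47. 48. 50. 49. 54. 50. 50. 51.]
 [53. 48. 52. 51. 52. nan 52. 54. 52. 49. 53. 53. 52. 52.]]
```

View pics/crop.png

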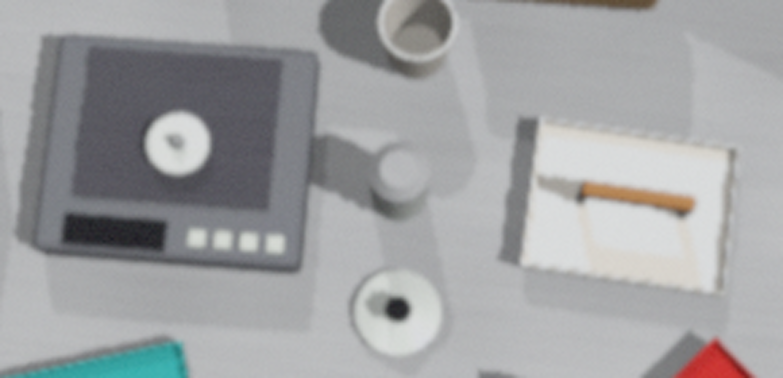

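The crop confirms it: the white tray with wooden handle is on the right, and the scale with its pin on the seat is at crop (178,143). First I'll turn the tool and look from above the scale.

Request:
servo_tool([
  {"slide": [0,0,0],"roll": 0.185,"jaw": 1},
  {"slide": [0,0,0],"roll": 0.185,"jaw": 1},
  {"slide": [0,0,0],"roll": 0.185,"jaw": 1},
  {"slide": [0,0,0],"roll": 0.185,"jaw": 1},
  {"slide": [0,0,0],"roll": 0.185,"jaw": 1},
  {"slide": [0,0,0],"roll": 0.185,"jaw": 1},
  {"slide": [0,0,0],"roll": 0.185,"jaw": 1},
  {"slide": [0,0,0],"roll": 0,"jaw": 1},
])

```text
clock: 1.1
tcp_pos: [0.1511, 0.5803, 0.3034]
tool_rot: [-3.141, 0.001, 1.593]
ft_force: [0.2, -0.1, 0.3]
finger_gap: 1.001
```

Request:
servo_tool([
  {"slide": [-0.035,0.04,0],"roll": 0,"jaw": 1},
  {"slide": [-0.035,0.04,0],"roll": 0,"jaw": 1},
  {"slide": [-0.035,0.04,0],"roll": 0,"jaw": 1},
  {"slide": [-0.035,0.04,0],"roll": 0,"jaw": 1},
  {"slide": [-0.035,0.04,0],"roll": 0,"jaw": 1},
  {"slide": [-0.035,0.04,0],"roll": 0,"jaw": 1},
  {"slide": [-0.035,0.04,0],"roll": 0,"jaw": 1},
  {"slide": [-0.035,0.04,0],"roll": 0,"jaw": 1},
  {"slide": [-0.035,0.04,0],"roll": 0,"jaw": 1},
  {"slide": [-0.035,0.04,0],"roll": 0,"jaw": 1},
  {"slide": [0,0,0],"roll": 0,"jaw": 1},
  {"slide": [0,0,0],"roll": 0,"jaw": 1},
])

```text
clock: 2.6
tcp_pos: [0.5579, 0.2391, 0.3034]
tool_rot: [-3.14, -0.0, 1.593]
ft_force: [0.2, -0.1, 0.2]
finger_gap: 0.999
```

```bash
python3 - <<'E'
from h import *
f=grab('wrist'); cv2.imwrite('pics/w0.png',f['pixels']); W=world(f); Z=W[...,2]
s=bot.state(); print(s['tcp_pos'],s['tool_rot'],f['extrinsics'].round(3).tolist())
m=(Z>.058)&(Z<.071); n,l,st,c=cv2.connectedComponentsWithStats(m.astype(np.uint8))
for i in np.argsort(-st[1:,4])[:3]+1:
    p=W[l==i]; print(st[i],c[i],p.mean(0),cv2.minEnclosingCircle(p[:,:2].astype(np.float32)))
E
```

```text
[0.55749151 0.239564   0.303557  ] [-3.14017211e+00 -8.29546028e-05  1.59401125e+00] [[1.0, 0.022, 0.006, 0.556], [0.023, -0.965, -0.261, 0.304], [-0.0, 0.261, -0.965, 0.373], [0.0, 0.0, 0.0, 1.0]]
[ 271  193   74   73 3903] [307.33487061 228.86036382] [0.55223281 0.226097   0.06531292] ((0.5523359179496765, 0.22486157715320587), 0.03016330488026142)
[ 516  239  124  108 1375] [548.18109091 277.73527273] [0.75590129 0.18753592 0.06451241] ((0.7865378260612488, 0.17053082585334778), 0.06656582653522491)
[419 424   3   3   4] [420. 425.] [0.66365142 0.03320039 0.05888205] ((0.6636942625045776, 0.0335240438580513), 0.0012455979594960809)
```

View pics/w0.png

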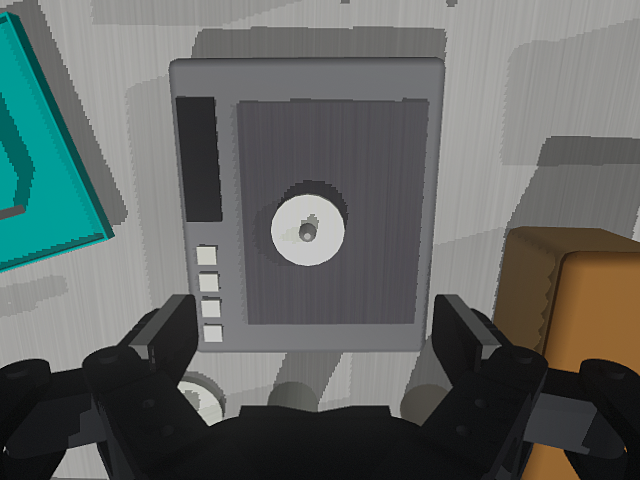

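The wrist view shows the seat at (308,230) with its pin in the middle, and the scale's edges at (170..445, 58..350). I'll check the scale's angle, then go to the tray.

```bash
python3 - <<'E'
from h import *
f=load('wrist'); W=world(f); Z=W[...,2]; im=f['pixels']
B=np.zeros_like(Z,bool); B[40:352,160:450]=1
def rr(m):
    n,l,st,c=cv2.connectedComponentsWithStats(m.astype(np.uint8)); i=1+np.argmax(st[1:,4]); p=W[l==i][:,:2].astype(np.float32); return cv2.minAreaRect(p),p
r,p=rr(B&(Z>.043)&(Z<.053)); print('scale',r)
# edge line fits: left/right edges per row over world
m=B&(Z>.043)&(Z<.053)
L=[];R=[]
for v in range(90,280,4):
    u=np.flatnonzero(m[v]); L.append(W[v,u[0],:2]);R.append(W[v,u[-1],:2])
for e in(L,R):
    e=np.array(e); k=np.polyfit(e[:,1],e[:,0],1); print('edge slope dx/dy deg',np.degrees(np.arctan(k[0])), np.polyval(k,.23))
f=load('top');W=world(f);Z=W[...,2];B=np.zeros_like(Z,bool);B[200:250,210:260]=1
# seat by colour, intersected at z=.066
w=(f['pixels'].min(2)>150)&B; n,l,st,c=cv2.connectedComponentsWithStats(w.astype(np.uint8)); i=1+np.argmax(st[1:,4]);P=W[(l==i)&(Z>.055)][:,:2]
print('top seat',cv2.minEnclosingCircle(P.astype(np.float32)),P.mean(0))
E
```

```text
scale ((0.5522196888923645, 0.22968313097953796), (0.21766851842403412, 0.25615423917770386), 1.540861964225769)
edge slope dx/dy deg -1.3349074702054964 0.4445671531671212
edge slope dx/dy deg -1.7141804167725005 0.6598212286752074
top seat ((0.550075352191925, 0.22770847380161285), 0.030761022120714188) [0.54992788 0.22730171]
```

Request:
servo_tool([
  {"slide": [0,0,0],"roll": 0.064,"jaw": 1},
  {"slide": [-0.0504,0.0006,0],"roll": 0,"jaw": 1},
  {"slide": [-0.0504,0.0006,0],"roll": 0,"jaw": 1},
  {"slide": [-0.0504,0.0006,0],"roll": 0,"jaw": 1},
  {"slide": [-0.0504,0.0006,0],"roll": 0,"jaw": 1},
  {"slide": [-0.0504,0.0006,0],"roll": 0,"jaw": 1},
  {"slide": [-0.0504,0.0006,0],"roll": 0,"jaw": 1},
  {"slide": [-0.0504,0.0006,0],"roll": 0,"jaw": 1},
  {"slide": [-0.0504,0.0006,0],"roll": 0,"jaw": 1},
  {"slide": [-0.0504,0.0006,0],"roll": 0,"jaw": 1},
  {"slide": [0,0,0],"roll": 0,"jaw": 1},
  {"slide": [0,0,0],"roll": 0,"jaw": 1},
])

```text
clock: 4.15
tcp_pos: [0.5441, -0.2128, 0.3038]
tool_rot: [-3.141, -0.001, 1.529]
ft_force: [-0.5, 1.1, 0.4]
finger_gap: 0.999
```

```bash
python3 - <<'E'
from h import *
f=grab('wrist'); cv2.imwrite('pics/w1.png',f['pixels']); W=world(f); Z=W[...,2]
s=bot.state(); print(s['clock'],s['tcp_pos'],s['tool_rot'],s['ft_force'])
for a,b in((.06,.085),(.022,.034),(.01,.034)):
    n,l,st,c=cv2.connectedComponentsWithStats(((Z>a)&(Z<b)).astype(np.uint8))
    for i in np.argsort(-st[1:,4])[:2]+1:
        p=W[l==i]; print(a,st[i],np.median(p[:,2]),cv2.minAreaRect(p[:,:2].astype(np.float32)))
E
```

```text
4.2 [ 0.54416129 -0.21242817  0.30385472] [-3.14098588e+00 -8.85155281e-04  1.52986491e+00] [ 0.38659465  0.01827268 -0.07309747]
0.06 [ 568    0   45  231 5014] 0.07315758831117533 ((0.7504613995552063, -0.14776670932769775), (0.005629513878375292, 0.16578319668769836), 2.6314940452575684)
0.06 [ 307  151   18  135 2355] 0.07321349636107854 ((0.544856607913971, -0.21757706999778748), (0.10845679044723511, 0.013603096827864647), 87.36320495605469)
0.022 [ 226   92  180  221 3338] 0.026825396432935966 ((0.5445521473884583, -0.2173946499824524), (0.20077484846115112, 0.15080666542053223), 87.2957763671875)
0.022 [ 542    0   27  216 1768] 0.02812433163416589 ((0.7503650188446045, -0.14200705289840698), (0.004800517577677965, 0.1764126718044281), 2.3303329944610596)
0.01 [  226    92   180   221 34325] 0.01746105576027196 ((0.5445521473884583, -0.2173946499824524), (0.20077484846115112, 0.15080666542053223), 87.2957763671875)
0.01 [    0   210   187   162 15473] 0.017292881085011147 ((0.2993835508823395, -0.3258550763130188), (0.1948052942752838, 0.1363915503025055), 48.7629280090332)
```

View pics/w1.png

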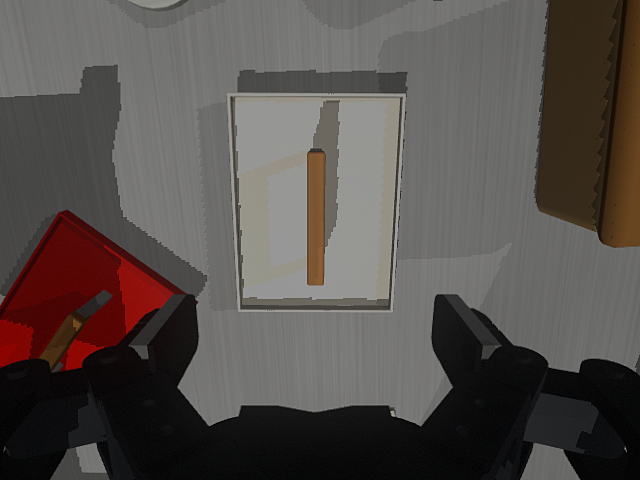

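The wrist view shows the tray at (317,200) with the bar at (315,217), right under the jaws. Both cameras agree within about 3 mm. Now I'll descend, grip and lift.

Request:
servo_tool([
  {"slide": [-0.0035,0,0.03],"roll": 0,"jaw": 1},
  {"slide": [0,0,0.04],"roll": 0,"jaw": 1},
  {"slide": [0,0,0.04],"roll": 0,"jaw": 1},
  {"slide": [0,0,0.04],"roll": 0,"jaw": 1},
  {"slide": [0,0,0.0338],"roll": 0,"jaw": 0.4},
  {"slide": [0,0,0],"roll": 0,"jaw": -0.2},
  {"slide": [0,0,0],"roll": 0,"jaw": -0.6},
  {"slide": [0,0,0],"roll": 0,"jaw": -1},
  {"slide": [0,0,0],"roll": 0,"jaw": -1},
  {"slide": [0,0,0],"roll": 0,"jaw": -1},
  {"slide": [0,0,0],"roll": 0,"jaw": -1},
  {"slide": [0,0,0],"roll": 0,"jaw": -1},
], grip_force=70)

```text
clock: 5.7
tcp_pos: [0.545, -0.2179, 0.1218]
tool_rot: [3.139, 0.001, 1.528]
ft_force: [-1.1, 1.6, 7.5]
finger_gap: 0.147
```

Request:
servo_tool([
  {"slide": [0,0,-0.01],"roll": 0,"jaw": -1},
  {"slide": [0,0,-0.03],"roll": 0,"jaw": -1},
  {"slide": [0,0,-0.045],"roll": 0,"jaw": -1},
  {"slide": [0,0,-0.045],"roll": 0,"jaw": -1},
  {"slide": [0,0,-0.04],"roll": 0,"jaw": -1},
  {"slide": [0,0,0],"roll": 0,"jaw": -1},
  {"slide": [0,0,0],"roll": 0,"jaw": -1},
])

```text
clock: 6.58
tcp_pos: [0.5432, -0.2174, 0.2889]
tool_rot: [-3.14, -0.001, 1.528]
ft_force: [0.3, 0.5, -4.9]
finger_gap: 0.15
```

```bash
cat >> h.py <<'E'
def tray(n):
    f=grab(n); W=world(f); s=bot.state(); t=s['tcp_pos']
    h=t[2]-.120  # expected tray origin height
    d=np.hypot(W[...,0]-t[0],W[...,1]-t[1])<.14
    m=d&(W[...,2]>h+.008)&(W[...,2]<h+.035)
    k,l,st,c=cv2.connectedComponentsWithStats(m.astype(np.uint8)); i=1+np.argmax(st[1:,4]); p=W[l==i]
    r=cv2.minAreaRect(p[:,:2].astype(np.float32))
    A=np.c_[p[:,:2]-t[:2],np.ones(len(p))]; q=p[:,2]; g=q<np.median(q)+.004
    pl=np.linalg.lstsq(A[g],q[g],rcond=None)[0]
    print(n,len(p),np.round(r[0],4),np.round(r[1],4),round(r[2],2),'floor z-18 ',np.median(q).round(4)-.018,'tilt deg xy',np.degrees(pl[:2]).round(2))
    return f
E
python3 - <<'E'
from h import *
tray('top');f=tray('wrist');cv2.imwrite('pics/w2.png',f['pixels'])
s=bot.state();print(s['clock'],s['tcp_pos'],s['tool_rot'],s['ft_force'],s['ft_torque'],s['finger_gap'])
E
```

```text
top 608 [ 0.5515 -0.2862] [0.0481 0.1168] 59.89 floor z-18  0.16610000000000003 tilt deg xy [-0.58 -0.4 ]
wrist 95445 [ 0.5438 -0.1856] [0.1388 0.1509] 87.43 floor z-18  0.16590000000000002 tilt deg xy [-0.43  0.13]
6.675 [ 0.54290082 -0.21722011  0.28790125] [-3.13761558e+00 -1.76969168e-03  1.52765686e+00] [-0.71837582  0.16112491 -4.50741522] [0.04249865 0.00995824 0.00519478] 0.14667259155821608
```

View pics/w2.png

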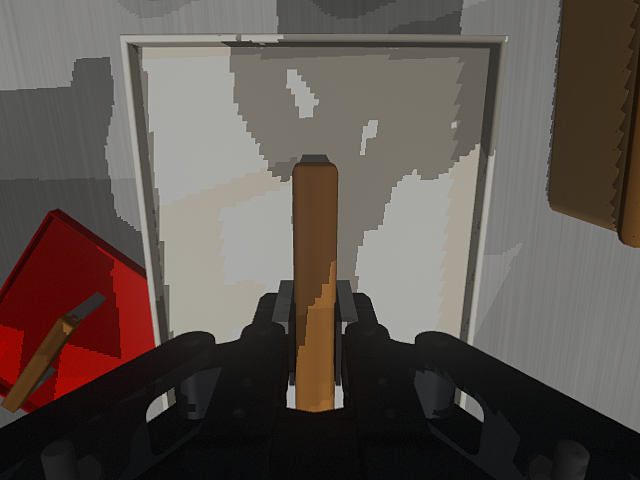

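The tray hangs level in the jaws (bar at (315,285)), weighs about 4.7 N and has not swung. Next I'll turn it square and carry it over the scale.

Request:
servo_tool([
  {"slide": [0,0,0],"roll": -0.07,"jaw": -1},
  {"slide": [0.03,0.0021,0],"roll": 0,"jaw": -1},
  {"slide": [0.048,0.0021,0],"roll": 0,"jaw": -1},
  {"slide": [0.048,0.0021,0],"roll": 0,"jaw": -1},
  {"slide": [0.048,0.0021,0],"roll": 0,"jaw": -1},
  {"slide": [0.048,0.0021,0],"roll": 0,"jaw": -1},
  {"slide": [0.048,0.0021,0],"roll": 0,"jaw": -1},
  {"slide": [0.048,0.0021,0],"roll": 0,"jaw": -1},
  {"slide": [0.048,0.0021,0],"roll": 0,"jaw": -1},
  {"slide": [0.048,0.0021,0],"roll": 0,"jaw": -1},
  {"slide": [0.028,0.0021,0],"roll": 0,"jaw": -1},
  {"slide": [0,0,0],"roll": 0,"jaw": -1},
])

```text
clock: 8.18
tcp_pos: [0.5524, 0.2265, 0.288]
tool_rot: [-3.138, 0.0, 1.601]
ft_force: [0.4, -1.1, -4.1]
finger_gap: 0.151
```

Request:
servo_tool([
  {"slide": [0,0,0.02],"roll": 0,"jaw": -1},
  {"slide": [0,0,0.03],"roll": 0,"jaw": -1},
  {"slide": [0,0,0.01],"roll": 0,"jaw": -1},
  {"slide": [0,0,0],"roll": 0,"jaw": -1},
  {"slide": [0,0,0],"roll": 0,"jaw": -1},
])

```text
clock: 8.8
tcp_pos: [0.554, 0.2245, 0.2309]
tool_rot: [3.14, -0.0, 1.597]
ft_force: [0.2, 0.2, -4.5]
finger_gap: 0.146
```

```bash
python3 - <<'E'
from h import *
f=tray('top');tray('wrist');cv2.imwrite('pics/t3.png',cv2.resize(f['pixels'][150:310,130:340],None,fx=3.5,fy=3.5,interpolation=2))
g=bot.grab_frame('side');cv2.imwrite('pics/s3.png',cv2.resize(g['pixels'][120:300,180:400],None,fx=3.3,fy=3.3,interpolation=2))
s=bot.state();print(s['clock'],s['tcp_pos'],s['tool_rot'],s['ft_force'],s['ft_torque'],s['finger_gap'])
E
```

```text
top 1881 [0.5534 0.1744] [0.1522 0.0947] 2.04 floor z-18  0.10809999999999999 tilt deg xy [-0.22  0.01]
wrist 95438 [0.5533 0.2561] [0.1507 0.1391] 1.48 floor z-18  0.1088 tilt deg xy [-0.18  0.02]
8.95 [0.55392029 0.22467207 0.23114639] [ 3.13973488e+00 -3.30930494e-04  1.59775008e+00] [-0.55016322 -0.1635495  -5.57058156] [-0.00300567  0.03110368 -0.03819674] 0.14532770439985473
```

View pics/s3.png

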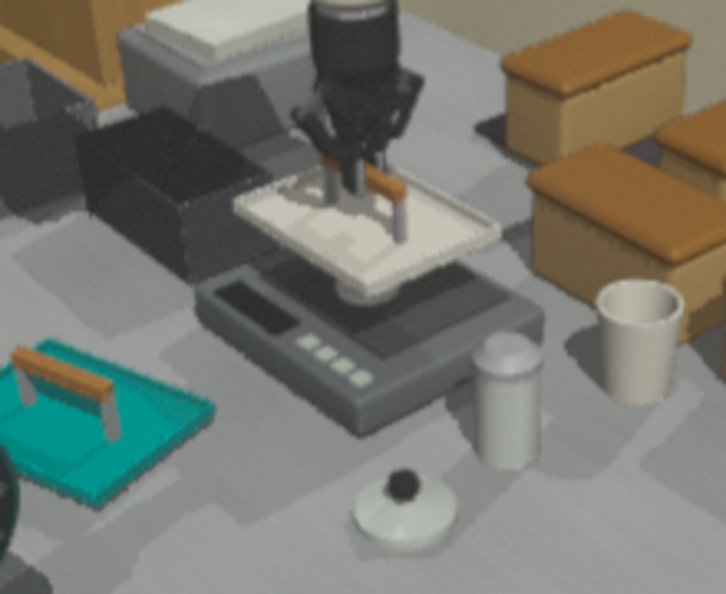

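The side view shows the tray level over the seat (crop (370,290)), clear of the tin and shaker. The tray's centre is about 1.7 mm off the pin, so I'll correct that and lower gently.

Request:
servo_tool([
  {"slide": [-0.0006,-0.0017,0.012],"roll": 0,"jaw": -1},
  {"slide": [0,0,0.01],"roll": 0,"jaw": -1},
  {"slide": [0,0,0.005],"roll": 0,"jaw": -1},
  {"slide": [0,0,0.003],"roll": 0,"jaw": -1},
  {"slide": [0,0,0.003],"roll": 0,"jaw": -1},
  {"slide": [0,0,0],"roll": 0,"jaw": -1},
])

```text
clock: 9.7
tcp_pos: [0.5516, 0.2239, 0.197]
tool_rot: [-3.141, 0.0, 1.598]
ft_force: [0.2, -0.5, -5.4]
finger_gap: 0.149
```

Request:
servo_tool([
  {"slide": [0,0,0.002],"roll": 0,"jaw": -1},
  {"slide": [0,0,0.002],"roll": 0,"jaw": -1},
  {"slide": [0,0,0.002],"roll": 0,"jaw": -1},
  {"slide": [0,0,0],"roll": 0,"jaw": -1},
])

```text
clock: 10.2
tcp_pos: [0.5515, 0.2239, 0.1908]
tool_rot: [-3.141, 0.0, 1.598]
ft_force: [-0.2, -0.1, -3.7]
finger_gap: 0.148
```

Tray underside is at about 69 mm, 13 mm below the pin tip, with no upward force, so the pin is in the socket. I'll let it down onto the seat.

Request:
servo_tool([
  {"slide": [0,0,0.0015],"roll": 0,"jaw": -1},
  {"slide": [0,0,0.0015],"roll": 0,"jaw": -1},
  {"slide": [0,0,0.0015],"roll": 0,"jaw": -1},
  {"slide": [0,0,0],"roll": 0,"jaw": -1},
  {"slide": [0,0,0],"roll": 0,"jaw": -1},
])

```text
clock: 10.82
tcp_pos: [0.5519, 0.224, 0.187]
tool_rot: [3.141, -0.0, 1.598]
ft_force: [-2.0, -0.2, 4.9]
finger_gap: 0.147
```

```bash
python3 - <<'E'
from h import *
tray('wrist')
s=bot.state();print(s['clock'],s['tcp_pos'],s['tool_rot'],s['ft_force'],s['ft_torque'],s['finger_gap'])
E
```

```text
wrist 95451 [0.5508 0.2555] [0.151 0.139] 1.38 floor z-18  0.0647 tilt deg xy [-0.34 -0.01]
10.875 [0.55186179 0.22396656 0.18695708] [ 3.14088790e+00 -5.68516099e-05  1.59775848e+00] [-2.50380431 -0.74029842  4.90625459] [-0.0926888   0.265834    0.01877049] 0.1505399804644512
```

Request:
servo_tool([
  {"slide": [0,0,0.002],"roll": 0,"jaw": -1},
  {"slide": [0,0,0.002],"roll": 0,"jaw": -1},
  {"slide": [0,0,0.002],"roll": 0,"jaw": -1},
  {"slide": [0,0,0.002],"roll": 0,"jaw": -1},
  {"slide": [0,0,0],"roll": 0,"jaw": -1},
  {"slide": [0,0,0],"roll": 0,"jaw": -1},
], grip_force=100)

```text
clock: 11.62
tcp_pos: [0.552, 0.224, 0.1797]
tool_rot: [3.141, -0.0, 1.598]
ft_force: [-3.4, -1.5, 12.4]
finger_gap: 0.142
```

Request:
servo_tool([
  {"slide": [0,0,0.002],"roll": 0,"jaw": -1},
  {"slide": [0,0,0.001],"roll": 0,"jaw": -1},
  {"slide": [0,0,0],"roll": 0,"jaw": -1},
  {"slide": [0,0,0],"roll": 0,"jaw": -1},
])

```text
clock: 12.12
tcp_pos: [0.5523, 0.2241, 0.1788]
tool_rot: [3.139, -0.0, 1.598]
ft_force: [-6.7, -2.2, 28.1]
finger_gap: 0.142
```

Pressing hit the stop: force jumped from 12 to 28 N for 0.9 mm of travel. I'll ease off slightly, relieve the side load and check.

Request:
servo_tool([
  {"slide": [0,-0.0008,-0.0007],"roll": 0,"jaw": -1},
  {"slide": [0,0,0],"roll": 0,"jaw": -1},
  {"slide": [0,0,0],"roll": 0,"jaw": -1},
  {"slide": [0,0,0],"roll": 0,"jaw": -1},
])

```text
clock: 12.62
tcp_pos: [0.552, 0.2241, 0.179]
tool_rot: [3.138, -0.0, 1.598]
ft_force: [-5.4, -1.4, 22.4]
finger_gap: 0.137
```

```bash
python3 - <<'E'
from h import *
tray('wrist');f=grab('side');W=world(f)
g=grab('top')
cv2.imwrite('pics/end.png',np.vstack([cv2.resize(f['pixels'][120:300,160:400],(560,330)),cv2.resize(g['pixels'][160:320,150:390],(560,270))]))
s=bot.state();print(s['clock'],s['tcp_pos'],s['tool_rot'],s['ft_force'],s['ft_torque'],s['finger_gap'])
E
```

```text
wrist 95359 [0.5508 0.2556] [0.1505 0.1388] 1.32 floor z-18  0.0566 tilt deg xy [-0.43 -0.07]
12.775 [0.55193731 0.22408537 0.17904514] [ 3.13822389e+00 -4.46520011e-04  1.59793916e+00] [-5.30620065 -3.07907571 22.76785735] [-0.4445755   1.02694648  0.05178876] 0.14678185379515074
```

View pics/end.png

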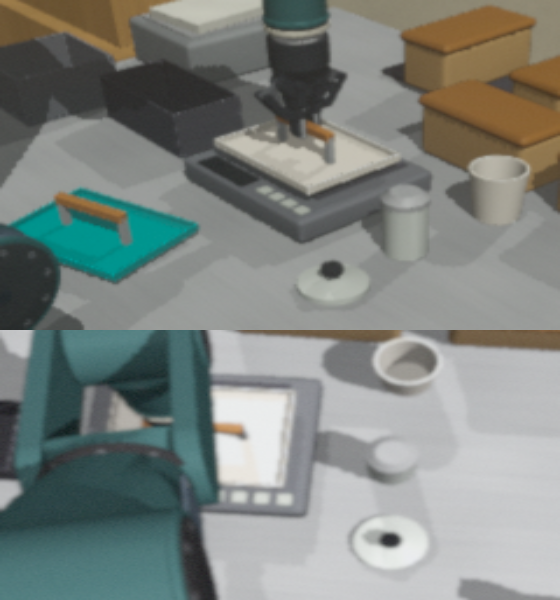

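The tray sits level and square low on the scale (side view around (308,150)), with everything else in place. Its underside is 56.6 mm up against 56 mm expected at the stop, and the push is steady at 22 to 23 N. Handing in.

```bash
python3 -c "
from station import bot
print(bot.state()['ft_force'],bot.close_job())"
```

```text
the job is handed in; nothing more can be done
[-5.30620065 -3.07907571 22.76785735] None
```

I lifted the white tray by its handle, squared it with the scale and lowered it over the locating pin onto the seat. I then pressed it to the stop and handed in with the arm still gripping and pushing, 12.8 s on the clock.

I found the pin with the cameras beforehand and lowered the tray straight onto it. It went on first time, so there was no need to work it along.

**Checks that agreed:**
- **Height:** the tray's underside measured 56.6 mm, against 56 mm expected at the stop.
- **Push:** the arm pushed with a steady 22–23 N. With about 4.7 N of tray weight, that is well over the 18 N needed.
- **Stop:** the force rose from 12 to 28 N within 0.9 mm of travel, so the carrier was at its stop. I then eased off slightly.
- **Squareness:** the tray's yaw was 1.3°, against about 1.4° for the scale, and its tilt was under 0.5°.
- **Bystanders:** nothing else in the last pictures looked moved.

**Checks that disagreed or were left over:**
- The top and wrist cameras differed by about 2.5 mm in absolute position. They agreed within 1 mm on the distance from tray to pin, which is what I used.
- A side load of about 5–6 N stayed on the tool; a small shift only partly relieved it.

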